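# Load the glue caddy, tall bottle at the back first

## Task

Load the two-bay plywood caddy for the next job: first stand the tall glue bottle in the rear bay, the one with the higher walls, and let go of it; only then stand the tape measure in the low front bay, so that you never reach across a loaded front bay. Both must end standing upright on the caddy floor: set them down, do not let go of them in the air, do not tip the bottle over, do not bump the bottle with the tape measure, and leave the block plane and the wooden offcut where they are.

Things in the scene. Friction and masses are not known exactly. Their poses are not given: they have to be found in the camera images.
- caddy: Open two-bay plywood caddy, fixed to the worktop, 220 (its x) x 132 (its y) mm, turned by at most 0.2 rad. Origin: centre of its underside; +x points to its rear (away from the robot at yaw 0), z up. Floor and outer walls 9 mm thick. The cross divider has its faces at x = +6 and +14 mm and its top 45 mm above the worktop.
- back_bay (a point): Centre of the rear bay's floor (its top surface, 9 mm above the worktop). The bay is 87 (caddy x) x 114 (caddy y) mm inside; tops above the worktop: side walls 60 mm, rear wall 75 mm.
- front_bay (a point): Centre of the front bay's floor (its top surface, 9 mm above the worktop). The bay is 107 (caddy x) x 114 (caddy y) mm inside; its front and side walls reach 32 mm above the worktop.
- bottle: Glue bottle, white body, orange cap, 199 mm tall, 0.32 to 0.53 kg, standing at any yaw. Origin on its underside; its upright axis passes 4 mm to the +y side of the origin (bottle frame). Body 64 mm in diameter (72 over the label), tapering from 125 mm up to a neck at 152 mm; cap 32 mm in diameter, straight-sided from 152 to about 167 mm, then a cone to 178 mm; thin nozzle (15 mm) to 199 mm.
- bottle_cap (a point): Point on the bottle's upright axis, 160 mm above its underside, inside the straight part of the cap; a good place to grip, from any side.
- tape: Yellow tape measure standing on its flat base, 33 mm thick (its x), 81 mm long (its y, with hook), 66 mm high, about 0.24 kg. Origin on its underside.
- tape_mid (a point): Middle of the tape measure's case, 30 mm above its underside; axes as the tape measure: x across its 33 mm thickness (grip it along x), y along its length. The case reaches 34 mm either way along y from here.
- plane: Small metal block plane, 52 x 164 x 51 mm, lying on the strip of worktop in front of the sink; leave it alone. Origin on its underside.
- offcut: Small sawn block of red-brown wood, 45 x 90 x 30 mm, lying flat behind the place where the bottle and tape measure stand; leave it alone. Origin on its underside.
Not all that is in view belongs to the job. What is shaped like the tape but black is not meant. What is shaped like the bottle but pink is not meant.

How it is judged:
By the outcome, as a careful person would: the job done as asked, in the order asked, and still so for the second after the job is handed in, with the robot touching nothing.
It also fails if it takes over 51 s, if anything falls off the work surface, if the arm or the gripper's body presses on something with over 40 N, if the wrist force passes 120 N, or if a joint passes its speed limit or range.

## Robot

A 7-joint arm with a two-finger parallel gripper is mounted at the origin on a cart in front of the work surface, level with it; the furniture and walls round the work are solid. World frame = base frame: x ahead of the robot, y to its left, z up, the work surface at z = 0. Lengths are in m, angles in rad, forces in N, time in s.
With the tool pointing down it reaches from about 0.425 to 0.975 m from the base axis. Payload 16.7 kg.
Tool frame: the origin (TCP) lies between the finger pads; the fingertips stand 8 mm ahead of it and the grasp point (between the pads) lies 11 mm behind it (r.tips_ahead is the distance from the TCP to the fingertips, in m); z points along the fingers, y is the line along which they close (so a half turn about z gives the same grasp; the last joint's range is limited). The gripper opens to 85 mm and grips with 20 to 120 N. Pads are 22 mm wide; open, the fingers measure 114 mm over their backs; the gripper's body (76 mm by 85 mm) begins 54 mm behind the grasp point. The pads swing forward as they close: fully open they stand 13 mm farther back than shut.
Start: joints at [1.073, 0.426, 0.074, 1.606, -0.034, 1.111, -0.067], TCP at [0.23, -0.635, 0.239] pointing down, gripper open.
Joint ranges: [-2.85, 2.85], [-0.5, 2.14], [-1.23, 1.37], [0.21, 2.46], [-1.02, 4.16], [0.16, 2.05], [-2.73, 2.73]. Speed limits (rad/s): [1.89, 1.89, 2.39, 2.39, 3.01, 3.01, 3.01].

## Interface

Orientations are given as a unit quaternion [w, x, y, z].
In Python, from cell import r, cams gives the robot as it stands.
- The arm moves only by the tool play_rows, never from a script. Its argument "plan" is a list of rows, each an object with "slide": the shift along the tool's x, y, z in mm, a list of three; "turn": the turn, a rotation vector about the tool's x, y, z in rad, a list of three; "fingers": the opening, from 0 (shut) to 1 (fully open). In form: [{"slide": [dx, dy, dz], "turn": [ax, ay, az], "fingers": fingers}, ...]. A call has 1 to 20 rows; each row shifts and turns the commanded pose from where the row before left it, along the tool's axes as they then stand; what a row does not reach is not made up. A row lasts 1/12 s, in which the tool goes at most 41.7 mm and 7.16 degrees, less where a joint would pass 70% of its speed; a pose out of reach is approached as far as the arm can. A call with a gripper value outside its range is refused whole. The fingers move at their own pace and stop on an object; "squeeze" is the grip in N (left out, the last holds). Time passes only in rows, so rows that do not move let the fingers close. It gives the time, the measured TCP pose, the force, the opening and the grip force at its end, in the units of the state.
- r.state(): the state, without advancing time (a new reading comes with each control period).
- cams.get_image(name): name is "side" or "top" or "wrist"; returns the picture (400x640x3 uint8, red, green, blue); there is no depth.
- cams.get_calibration(name): a dict with "intrinsics" (3x3 intrinsics, pixels), "rvec" (rotation vector, rad) and "tvec" (3), from world to camera coordinates, as OpenCV has them. Camera axes: x right, y down, z forward; pixel columns grow to the right and rows downward; lengths in m; the calibration is good to about 2 mm. A picture is of the moment at which its call begins: read the wrist's pose just before it. get_calibration takes no time and is no camera call; for the wrist camera it gives the pose at the moment of the call.
- r.job_done(): hands the job in; it is judged then, once.
The state is a dict: "clock": time; "q": joint angles; "qvel": joint speeds; "effort": joint torques, N m; "position": TCP position; "eef_rot": TCP orientation; "ft_force": force on the tool from outside, world axes, zero at the start; "wrist_torque": the same for the moment, N m; "grip_width": finger opening in m; "grasp_force": force on a finger pad.
Only numpy, scipy, OpenCV 4.12 (cv2) and the standard library are available. Lean on these libraries where they do the work, as an engineer would, in place of code of your own. Each camera call takes 0.05 s, during which the arm holds its last target. There are 200 camera calls.

## Working session

There is one attempt and no reset: what is moved stays moved. The work goes in short steps, Python scripts to look and compute and a tool call to move; the robot and the scene stay as the last step left them, time stands still between calls to the robot, and variables do not carry over. Pictures are saved under pics/ and viewed, at most 10 in all, crops included, and the job is handed in when it is done.

Besides the shell and the picture viewer there is one more tool, called after "Emit:" as name(argument=value, ...) on one line, values as JSON. play_rows: Moves the arm, as the interface text tells. Its arguments: {"type":"object","properties":{"plan":{"type":"array","items":{"type":"object","properties":{"slide":{"type":"array","items":{"type":"number"}},"turn":{"type":"array","items":{"type":"number"}},"fingers":{"type":"number"}}}},"squeeze":{"type":"number"}},"required":["plan"]}

```bash
mkdir -p pics
python3 - <<'E'
from cell import r,cams
import cv2
s=r.state(); print(s)
for n in("side","top"):
    cv2.imwrite(f"pics/{n}0.png",cams.get_image(n)[:,:,::-1])
    c=cams.get_calibration(n); print(n,c)
E
```

```text
{'clock': 0.0, 'q': array([ 1.073485  ,  0.42671369,  0.07382512,  1.60662604, -0.03408441,
        1.11084224, -0.06709395]), 'qvel': array([-0.00116415,  0.00071167,  0.00158613, -0.00099161, -0.00052332,
       -0.00116704, -0.00161615]), 'effort': array([-1.77727168e-03, -9.49820566e+01,  3.76067206e+00, -4.63518941e+01,
        1.92816183e-02,  1.01685643e-02,  1.78636105e-05]), 'position': array([ 0.22990643, -0.63419163,  0.23861366]), 'eef_rot': array([-6.44854406e-04,  9.84915900e-01,  1.73032445e-01, -1.64184560e-04]), 'ft_force': array([-0.39286488, -0.45175875,  0.76090673]), 'wrist_torque': array([-0.01046778, -0.00259485, -0.02698854]), 'grasp_force': 0.0, 'grip_width': 0.0854521776600049}
side {'intrinsics': array([[494.65505648,   0.        , 325.16862975],
       [  0.        , 494.65505648, 206.40756542],
       [  0.        ,   0.        ,   1.        ]]), 'rvec': array([ 0.36271035, -2.48858223,  1.6558823 ]), 'tvec': array([0.52289164, 0.19078288, 1.30685232])}
top {'intrinsics': array([[425.98241033,   0.        , 322.86624984],
       [  0.        , 425.98241033, 202.62373185],
       [  0.        ,   0.        ,   1.        ]]), 'rvec': array([ 2.20993622, -2.16597329,  0.10044791]), 'tvec': array([-0.01327546,  0.56754259,  1.35978676])}
```

View pics/side0.png

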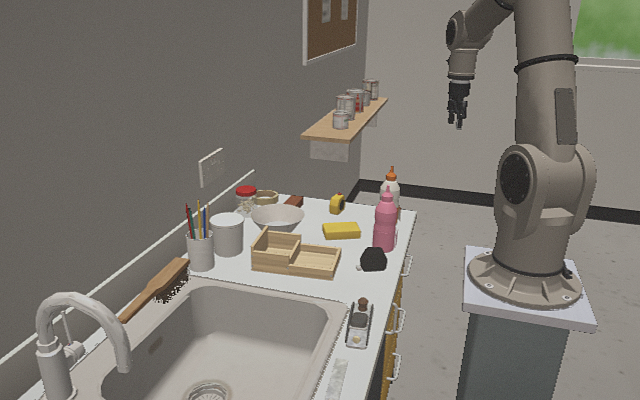

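View pics/top0.png

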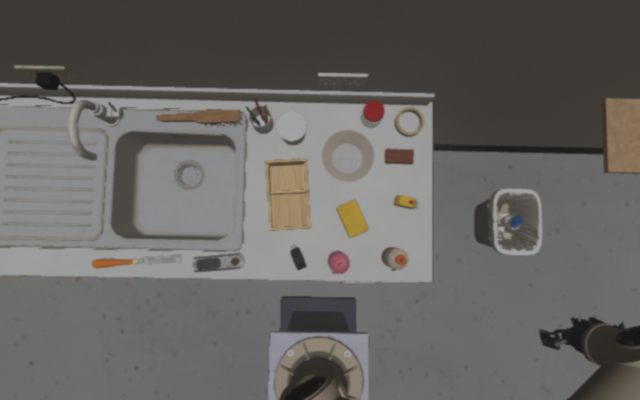

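The side view shows the caddy at about (296,253), the white bottle with the orange cap at (390,190) behind the pink decoy, and the yellow tape at (337,204). In the top view the bottle is at (397,259), the tape at (405,202), the offcut at (399,156), the plane at (218,262) and the caddy spans (268–310, 158–230). I'll enlarge the top view.

Run:
```python
import cv2
a=cv2.imread("pics/top0.png")
A=cv2.resize(a[150:240,260:320],None,fx=6,fy=6,interpolation=cv2.INTER_CUBIC)
B=cv2.resize(a[185:275,380:420],None,fx=6,fy=6,interpolation=cv2.INTER_CUBIC)
cv2.imwrite("pics/c0.png",cv2.hconcat([A,B]))
```

```text
(no output)
```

View pics/c0.png

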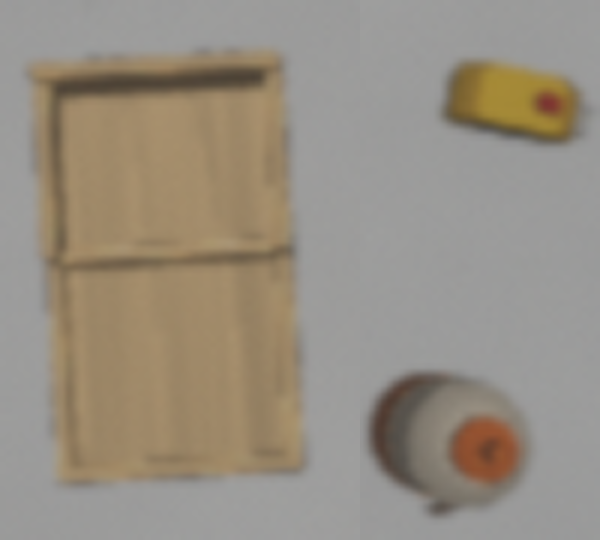

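The crop shows the caddy's outer corners at rear (30,67), (281,55) and front (60,482), (303,470). The cap centre is at (487,451), and the tape top centre is near (512,98), tilted about 7°. Next I'll fit the poses.

```bash
cat > h.py <<'E'
import numpy as np,cv2
from cell import r,cams
from scipy.optimize import least_squares
from scipy.spatial.transform import Rotation as R
def proj(P,c): return cv2.projectPoints(np.atleast_2d(np.float64(P)),c["rvec"],c["tvec"],c["intrinsics"],None)[0][:,0]
def ray(uv,c,z):
    M=cv2.Rodrigues(c["rvec"])[0]; d=M.T@np.linalg.solve(c["intrinsics"],[*uv,1]); o=-M.T@np.ravel(c["tvec"])
    return o+d*(z-o[2])/d[2]
def pose2(p,L): 
    cs,sn=np.cos(p[2]),np.sin(p[2]); L=np.array(L,float)
    return np.c_[p[0]+cs*L[:,0]-sn*L[:,1],p[1]+sn*L[:,0]+cs*L[:,1],L[:,2]]
E
python3 - <<'E'
from h import *
c=cams.get_calibration("top"); s=cams.get_calibration("side")
A=lambda x,y:((x+.5)/6-.5+260,(y+.5)/6-.5+150)
B=lambda x,y:((x-360+.5)/6-.5+380,(y+.5)/6-.5+185)
L=[[.11,.066,.075],[.11,-.066,.075],[-.11,.066,.032],[-.11,-.066,.032]]
uv=np.array([A(30,67),A(281,55),A(60,482),A(303,470)])
f=least_squares(lambda p:(proj(pose2(p,L),c)-uv).ravel(),[.6,0,0]); print("caddy",f.x,f.fun.round(1))
print("bays",pose2(f.x,[[.0575,0,.009],[-.0475,0,.009]]))
print("cap",ray(B(487,451),c,.167),"tip",ray(B(491,449),c,.199))
im=cv2.cvtColor(cv2.imread("pics/top0.png"),cv2.COLOR_BGR2HSV)
def seg(lo,hi,x0,x1,y0,y1):
    m=cv2.inRange(im,lo,hi); k=np.zeros_like(m);k[y0:y1,x0:x1]=m[y0:y1,x0:x1]; return cv2.minAreaRect(cv2.findNonZero(k)),cv2.moments(k,True)
t,m=seg((18,100,60),(38,255,255),385,420,190,215); print("tape",t); print([ray(q,c,.05) for q in cv2.boxPoints(t)],ray(t[0],c,.05))
t,m=seg((3,130,120),(16,255,255),380,420,245,275);print("cap seg",t,ray((m['m10']/m['m00'],m['m01']/m['m00']),c,.165))
# side: orange
im=cv2.cvtColor(cv2.imread("pics/side0.png"),cv2.COLOR_BGR2HSV)
t,m=seg((3,130,120),(16,255,255),375,410,160,200);print("side cap",t)
cap=ray(B(487,451),c,.165);print("proj side 178,152",proj([[*cap[:2],.178],[*cap[:2],.152]],s))
t,m=seg((18,100,60),(38,255,255),325,350,190,220);print("side tape",t)
E
```

```text
caddy [0.5882364  0.11052363 0.07433972] [-0.1 -0.5  0.1 -0.6 -0.4  0.7  0.3  0.4]
bays [[0.64557759 0.11479423 0.009     ]
 [0.54086759 0.10699575 0.009     ]]
cap [ 0.39593706 -0.22757285  0.167     ] tip [ 0.39855501 -0.22312444  0.199     ]
tape ((405.2059020996094, 201.17648315429688), (20.372989654541016, 9.943960189819336), 14.03624439239502)
[array([ 0.56731322, -0.22855862,  0.05      ]), array([ 0.59835727, -0.23607504,  0.05      ]), array([ 0.58383882, -0.29939636,  0.05      ]), array([ 0.55282902, -0.29176425,  0.05      ])] [ 0.57556932 -0.26394878  0.05      ]
cap seg ((400.5, 259.5), (9.0, 9.0), 90.0) [ 0.39630766 -0.22743749  0.165     ]
side cap ((390.1470947265625, 173.58824157714844), (14.309601783752441, 8.731282234191895), 75.96376037597656)
proj side 178,152 [[392.09852254 171.81610262]
 [391.45748624 179.70655106]]
side tape ((336.7941589355469, 203.82354736328125), (14.55213737487793, 20.130456924438477), 14.03624439239502)
```

Emit:
play_rows(plan=[{"turn": [0,0,-0.111],"slide": [0,0,0],"fingers": 1},{"turn": [0,0,-0.111],"slide": [0,0,0],"fingers": 1},{"turn": [0,0,-0.111],"slide": [0,0,0],"fingers": 1},{"turn": [0,0,-0.111],"slide": [0,0,0],"fingers": 1},{"turn": [0,0,-0.111],"slide": [0,0,0],"fingers": 1},{"turn": [0,0,-0.111],"slide": [0,0,0],"fingers": 1},{"turn": [0,0,-0.111],"slide": [0,0,0],"fingers": 1},{"turn": [0,0,-0.111],"slide": [0,0,0],"fingers": 1},{"turn": [0,0,-0.111],"slide": [0,0,0],"fingers": 1},{"turn": [0,0,-0.111],"slide": [0,0,0],"fingers": 1},{"turn": [0,0,-0.111],"slide": [0,0,0],"fingers": 1},{"slide": [25,10,-6],"turn": [0,0,0],"fingers": 1},{"slide": [25,10,-6],"turn": [0,0,0],"fingers": 1},{"slide": [25,10,-6],"turn": [0,0,0],"fingers": 1},{"slide": [25,10,-6],"turn": [0,0,0],"fingers": 1},{"slide": [25,10,-6],"turn": [0,0,0],"fingers": 1},{"slide": [25,10,-6],"turn": [0,0,0],"fingers": 1},{"slide": [25,10,-6],"turn": [0,0,0],"fingers": 1},{"slide": [25,10,-6],"turn": [0,0,0],"fingers": 1},{"slide": [0,0,0],"turn": [0,0,0],"fingers": 1}])

```text
clock: 1.77
position: [0.3131, -0.4306, 0.2886]
eef_rot: [0.001, 0.706, 0.708, 0.0]
ft_force: [1.0, -0.2, 2.2]
grip_width: 0.0858
grasp_force: 0.0
```

Emit:
play_rows(plan=[{"slide": [25,10,0],"turn": [0,0,0],"fingers": 1},{"slide": [25,10,0],"turn": [0,0,0],"fingers": 1},{"slide": [25,10,0],"turn": [0,0,0],"fingers": 1},{"slide": [25,10,0],"turn": [0,0,0],"fingers": 1},{"slide": [25,10,0],"turn": [0,0,0],"fingers": 1},{"slide": [25,10,0],"turn": [0,0,0],"fingers": 1},{"slide": [25,10,0],"turn": [0,0,0],"fingers": 1},{"slide": [25,10,0],"turn": [0,0,0],"fingers": 1},{"slide": [0,0,0],"turn": [0,0,0],"fingers": 1},{"slide": [0,0,0],"turn": [0,0,0],"fingers": 1}])

```text
clock: 2.6
position: [0.3912, -0.2339, 0.2873]
eef_rot: [0.0, 0.707, 0.707, -0.0]
ft_force: [0.2, -0.6, -0.2]
grip_width: 0.0852
grasp_force: 0.0
```

Run:
```python
from h import *
c=cams.get_calibration("wrist"); im=cams.get_image("wrist"); cv2.imwrite("pics/w1.png",im[:,:,::-1])
np.save("w1.npy",c,allow_pickle=True); print(r.state()["position"],c)
for p in([.396,-.2275,.167],[.576,-.264,.066]): print(proj(p,c))
```

```text
[ 0.39073996 -0.2349167   0.28726108] {'intrinsics': array([[348.63687165,   0.        , 319.23631216],
       [  0.        , 348.63687165, 202.55883505],
       [  0.        ,   0.        ,   1.        ]]), 'rvec': array([-2.82542782e+00, -1.15306767e-03,  1.00410918e-03]), 'tvec': array([-0.39103198, -0.27780176,  0.35373476])}
[[325.37454766 190.35463117]]
[[492.01223064 197.09311974]]
```

View pics/w1.png

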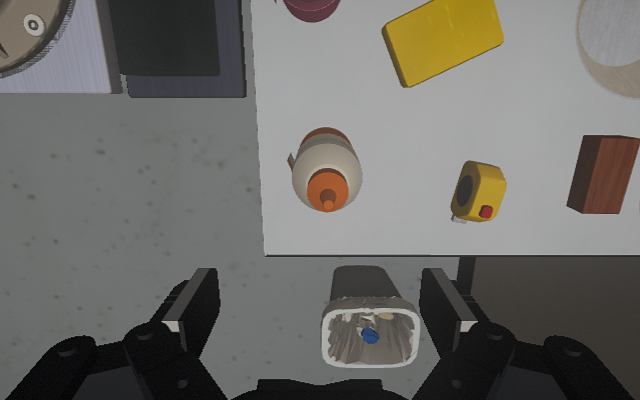

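The wrist picture shows the cap centre at (327,190), within 2 px of my prediction, so the cap is near (0.397, -0.2275). The tape is at (478,193), its long axis tilted about 8°. Descending over the cap.

Emit:
play_rows(plan=[{"slide": [7,6,0],"turn": [0,0,0],"fingers": 1},{"slide": [0,0,20],"turn": [0,0,0],"fingers": 1},{"slide": [0,0,20],"turn": [0,0,0],"fingers": 1},{"slide": [0,0,20],"turn": [0,0,0],"fingers": 1},{"slide": [0,0,20],"turn": [0,0,0],"fingers": 1},{"slide": [0,0,10],"turn": [0,0,0],"fingers": 1},{"slide": [0,0,0],"turn": [0,0,0],"fingers": 1},{"slide": [0,0,0],"turn": [0,0,0],"fingers": 1},{"slide": [0,0,0],"turn": [0,0,0],"fingers": 1}])

```text
clock: 3.4
position: [0.3974, -0.2282, 0.1983]
eef_rot: [0.001, 0.708, 0.706, 0.0]
ft_force: [1.0, 0.1, -0.0]
grip_width: 0.0858
grasp_force: 0.0
```

Emit:
play_rows(plan=[{"slide": [0,0,16],"turn": [0,0,0],"fingers": 1},{"slide": [0,0,16],"turn": [0,0,0],"fingers": 1},{"slide": [0,0,14],"turn": [0,0,0],"fingers": 1},{"slide": [0,0,0],"turn": [0,0,0],"fingers": 1},{"slide": [0,0,0],"turn": [0,0,0],"fingers": 0.6},{"slide": [0,0,0],"turn": [0,0,0],"fingers": 0.5},{"slide": [0,0,0],"turn": [0,0,0],"fingers": 0.42},{"slide": [0,0,0],"turn": [0,0,0],"fingers": 0.42}], squeeze=70)

```text
clock: 4.07
position: [0.3973, -0.2282, 0.1523]
eef_rot: [0.001, 0.708, 0.706, 0.0]
ft_force: [0.8, 0.1, -0.1]
grip_width: 0.0391
grasp_force: 0.0
```

Emit:
play_rows(plan=[{"slide": [0,0,0],"turn": [0,0,0],"fingers": 0},{"slide": [0,0,0],"turn": [0,0,0],"fingers": 0},{"slide": [0,0,0],"turn": [0,0,0],"fingers": 0},{"slide": [0,0,0],"turn": [0,0,0],"fingers": 0},{"slide": [0,0,0],"turn": [0,0,0],"fingers": 0},{"slide": [0,0,0],"turn": [0,0,0],"fingers": 0}], squeeze=70)

```text
clock: 4.57
position: [0.3972, -0.2283, 0.1524]
eef_rot: [0.001, 0.708, 0.706, -0.0]
ft_force: [-3.4, 1.1, 14.6]
grip_width: 0.0293
grasp_force: 62.8
```

Emit:
play_rows(plan=[{"slide": [0,0,-3],"turn": [0,0,0],"fingers": 0},{"slide": [0,0,-6],"turn": [0,0,0],"fingers": 0},{"slide": [0,0,-12],"turn": [0,0,0],"fingers": 0},{"slide": [0,0,-15],"turn": [0,0,0],"fingers": 0},{"slide": [0,0,-15],"turn": [0,0,0],"fingers": 0},{"slide": [0,0,-15],"turn": [0,0,0],"fingers": 0},{"slide": [0,0,-15],"turn": [0,0,0],"fingers": 0},{"slide": [0,0,-15],"turn": [0,0,0],"fingers": 0},{"slide": [0,0,-10],"turn": [0,0,0],"fingers": 0},{"slide": [0,0,-4],"turn": [0,0,0],"fingers": 0},{"slide": [0,0,0],"turn": [0,0,0],"fingers": 0}])

```text
clock: 5.48
position: [0.397, -0.228, 0.262]
eef_rot: [0.001, 0.708, 0.706, 0.0]
ft_force: [0.1, -0.8, -4.5]
grip_width: 0.029
grasp_force: 69.5
```

Run:
```python
from h import *
s=r.state(); print(s["position"],s["ft_force"],s["wrist_torque"])
im=cams.get_image("side"); w=cams.get_image("wrist")
A=cv2.resize(im[130:260,340:440],None,fx=4,fy=4,interpolation=cv2.INTER_CUBIC)
cv2.imwrite("pics/s2.png",cv2.hconcat([A,cv2.copyMakeBorder(w[0:400,200:520],0,120,0,0,0)])[:,:,::-1])
```

```text
[ 0.39704266 -0.22802098  0.26201578] [ 0.12000344 -0.76857333 -4.51747242] [ 0.07037481  0.02914053 -0.00033494]
```

View pics/s2.png

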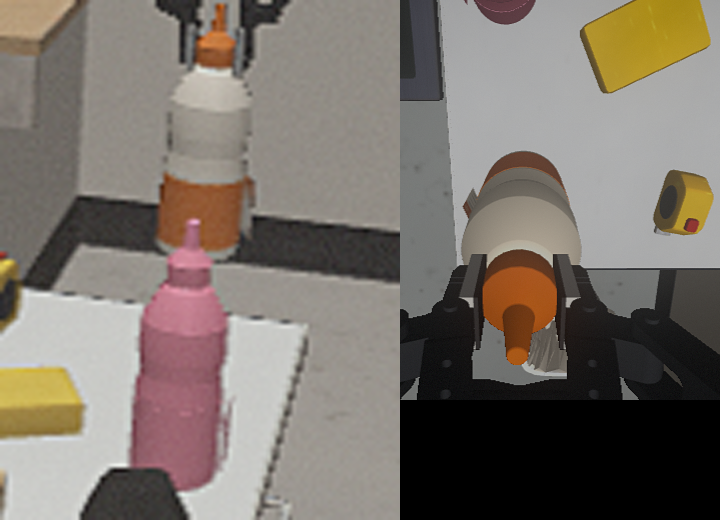

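The bottle hangs from the cap, base centre near crop (198,245) and tip near (220,10). I'll check the tilt by projecting a vertical axis, then transport.

Run:
```python
from h import *
c=cams.get_calibration("side")
for p in([.397,-.228,.309],[.397,-.228,.262],[.397,-.228,.15],[.397,-.228,.11]): print((proj(p,c)[0]-[340,130])*4)
c=np.load("w1.npy",allow_pickle=True).item(); 
for u,n in(((303,8),"pink"),): print(n,ray(u,c,.19))
```

```text
[220.30217175   1.54433974]
[215.39091975  62.22947569]
[204.15588695 201.05344415]
[200.29535809 248.75547993]
pink [ 0.38163846 -0.10843254  0.19      ]
```

Emit:
play_rows(plan=[{"slide": [5,10,0],"turn": [0,0,0],"fingers": 0},{"slide": [8,18,0],"turn": [0,0,0],"fingers": 0},{"slide": [10,22,0],"turn": [0,0,0],"fingers": 0},{"slide": [12,22,0],"turn": [0,0,0],"fingers": 0},{"slide": [15,20,0],"turn": [0,0,0],"fingers": 0},{"slide": [20,18,0],"turn": [0,0,0],"fingers": 0},{"slide": [22,12,0],"turn": [0,0,0],"fingers": 0},{"slide": [22,12,0],"turn": [0,0,0],"fingers": 0},{"slide": [22,12,0],"turn": [0,0,0],"fingers": 0},{"slide": [22,12,0],"turn": [0,0,0],"fingers": 0},{"slide": [22,12,0],"turn": [0,0,0],"fingers": 0},{"slide": [22,12,0],"turn": [0,0,0],"fingers": 0},{"slide": [22,12,0],"turn": [0,0,0],"fingers": 0},{"slide": [22,12,0],"turn": [0,0,0],"fingers": 0},{"slide": [22,12,0],"turn": [0,0,0],"fingers": 0},{"slide": [22,12,0],"turn": [0,0,0],"fingers": 0},{"slide": [22,12,0],"turn": [0,0,0],"fingers": 0},{"slide": [15,5,0],"turn": [0,0,0],"fingers": 0},{"slide": [8,2,0],"turn": [0,0,0],"fingers": 0},{"slide": [0,0,0],"turn": [0,0,0],"fingers": 0}])

```text
clock: 7.25
position: [0.6461, 0.1087, 0.26]
eef_rot: [-0.001, 0.707, 0.707, -0.0]
ft_force: [-0.5, -0.5, -4.5]
grip_width: 0.0295
grasp_force: 69.7
```

Run:
```python
from h import *
for i in range(2): im=cams.get_image("side"); t=cams.get_image("top")
s=r.state(); print(s["position"],s["ft_force"],s["clock"],s["grip_width"])
A=cv2.resize(im[130:290,230:350],None,fx=3.5,fy=3.5,interpolation=cv2.INTER_CUBIC)
B=cv2.resize(t[150:240,255:325],None,fx=5,fy=5,interpolation=cv2.INTER_CUBIC)
B=cv2.copyMakeBorder(B,0,A.shape[0]-B.shape[0],0,0,0)
cv2.imwrite("pics/s3.png",cv2.hconcat([A,B])[:,:,::-1])
# expected contact of caddy corners in side image
c=cams.get_calibration("side"); p=[.5882,.1105,.0743]
L=[[.11,.066,.075],[.11,-.066,.075],[.014,.066,.06],[-.11,.066,.032],[-.11,-.066,.032]]
print((proj(pose2(p,L),c)-[230,130])*3.5)
x,y=s["position"][:2]
print("axis/base",(proj([[x,y,.11],[x,y,.309]],c)-[230,130])*3.5)
```

```text
[0.64634548 0.10488239 0.26107803] [ 0.02349981 -1.09376369 -4.777289  ] 7.45 0.028985099997307848
[[ 73.1132801  405.39319495]
 [127.59395989 331.99454218]
 [198.78288452 438.37331514]
 [363.92074327 492.16494463]
 [394.03271606 410.11023681]]
axis/base [[169.95737497 327.88442072]
 [166.55733142  77.44869025]]
```

View pics/s3.png

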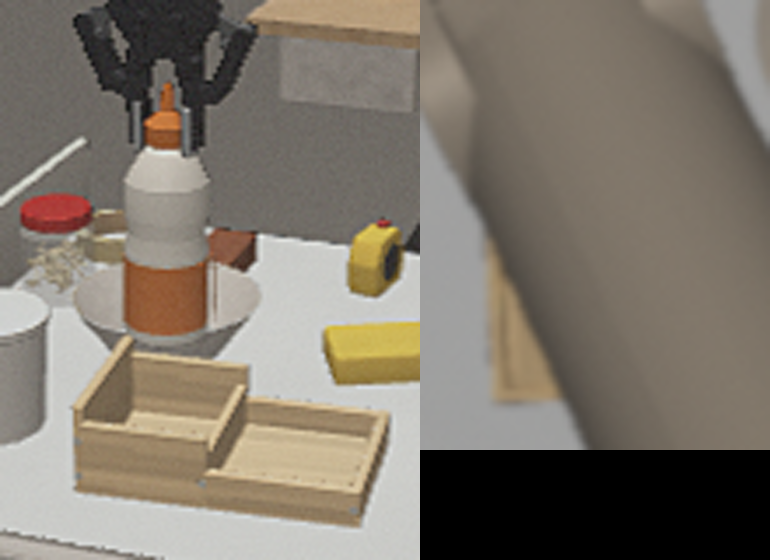

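The bottle hangs upright over the caddy. The side-view caddy corners are at crop (77,408), (127,341), (362,495), (388,413), and the divider's near end is at (208,441). I'll refit the caddy using both views.

Run:
```python
from h import *
c=cams.get_calibration("top"); s=cams.get_calibration("side")
A=lambda x,y:((x+.5)/6-.5+260,(y+.5)/6-.5+150)
S=lambda x,y:((x+.5)/3.5-.5+230,(y+.5)/3.5-.5+130)
L=[[.11,.066,.075],[.11,-.066,.075],[-.11,.066,.032],[-.11,-.066,.032]]
L2=L+[[.11,.066,0],[-.11,.066,0]]
uv=np.array([A(30,67),A(281,55),A(60,482),A(303,470)])
us=np.array([S(77,408),S(127,341),S(362,495),S(388,413),S(78,490),S(358,523)])
f1=lambda p:(proj(pose2(p,L),c)-uv).ravel(); f2=lambda p:(proj(pose2(p,L2),s)-us).ravel()
for f in(f1,f2,lambda p:np.r_[f1(p),f2(p)]):
    q=least_squares(f,[.6,.1,0.07]); print(q.x,q.fun.round(1)); 
p=q.x; print("bays",pose2(p,[[.0575,0,.009],[-.0475,0,.009]]))
b=r.state()["position"]; cs,sn=np.cos(p[2]),np.sin(p[2]); d=b[:2]-p[:2]; print("bottle in caddy",cs*d[0]+sn*d[1],-sn*d[0]+cs*d[1])
```

```text
[0.5882364  0.11052363 0.07433971] [-0.1 -0.5  0.1 -0.6 -0.4  0.7  0.3  0.4]
[0.59064216 0.10953476 0.08122714] [-1.4 -0.5 -0.4 -2.4  0.3 -0.9  1.2 -0.9 -0.7  1.2  1.1  1.9]
[0.58963846 0.1103893  0.07672769] [-0.1 -0.9  0.1 -1.1 -0.2  0.3  0.5 -0.1 -1.2 -0.4 -0.  -2.3  0.5 -0.6
  1.5 -0.6 -0.5  1.4  1.2  2.2]
bays [[0.64696928 0.11479681 0.009     ]
 [0.54227821 0.10674831 0.009     ]]
bottle in caddy 0.05611806877746221 -0.009837432458457886
```

Emit:
play_rows(plan=[{"slide": [5,0,0],"turn": [0,0,0],"fingers": 0},{"slide": [4,0,0],"turn": [0,0,0],"fingers": 0},{"slide": [0,0,6],"turn": [0,0,0],"fingers": 0},{"slide": [0,0,12],"turn": [0,0,0],"fingers": 0},{"slide": [0,0,14],"turn": [0,0,0],"fingers": 0},{"slide": [0,0,14],"turn": [0,0,0],"fingers": 0},{"slide": [0,0,14],"turn": [0,0,0],"fingers": 0},{"slide": [0,0,12],"turn": [0,0,0],"fingers": 0},{"slide": [0,0,8],"turn": [0,0,0],"fingers": 0},{"slide": [0,0,4],"turn": [0,0,0],"fingers": 0},{"slide": [0,0,0],"turn": [0,0,0],"fingers": 0},{"slide": [0,0,0],"turn": [0,0,0],"fingers": 0}])

```text
clock: 8.45
position: [0.6468, 0.1158, 0.1776]
eef_rot: [0.0, 0.708, 0.706, 0.0]
ft_force: [0.3, 0.5, -4.4]
grip_width: 0.0294
grasp_force: 69.7
```

Forces are clean (only the weight), so I'll lower the last 16 mm gently.

Emit:
play_rows(plan=[{"slide": [0,0,4],"turn": [0,0,0],"fingers": 0},{"slide": [0,0,4],"turn": [0,0,0],"fingers": 0},{"slide": [0,0,3],"turn": [0,0,0],"fingers": 0},{"slide": [0,0,2],"turn": [0,0,0],"fingers": 0},{"slide": [0,0,1],"turn": [0,0,0],"fingers": 0},{"slide": [0,0,1],"turn": [0,0,0],"fingers": 0},{"slide": [0,0,0],"turn": [0,0,0],"fingers": 0},{"slide": [0,0,0],"turn": [0,0,0],"fingers": 0}])

```text
clock: 9.12
position: [0.6466, 0.1156, 0.1624]
eef_rot: [-0.0, 0.708, 0.706, 0.0]
ft_force: [0.4, -0.3, -4.1]
grip_width: 0.0291
grasp_force: 69.7
```

Emit:
play_rows(plan=[{"slide": [0,0,1],"turn": [0,0,0],"fingers": 0},{"slide": [0,0,1],"turn": [0,0,0],"fingers": 0},{"slide": [0,0,0],"turn": [0,0,0],"fingers": 0},{"slide": [0,0,0],"turn": [0,0,0],"fingers": 0}])

```text
clock: 9.45
position: [0.6473, 0.1159, 0.1619]
eef_rot: [0.001, 0.708, 0.706, 0.001]
ft_force: [-2.1, -0.9, 10.8]
grip_width: 0.0291
grasp_force: 72.7
```

Contact with the floor (+11 N). Releasing.

Emit:
play_rows(plan=[{"slide": [0,0,0],"turn": [0,0,0],"fingers": 0.4},{"slide": [0,0,0],"turn": [0,0,0],"fingers": 0.5},{"slide": [0,0,0],"turn": [0,0,0],"fingers": 0.7},{"slide": [0,0,0],"turn": [0,0,0],"fingers": 0.9},{"slide": [0,0,0],"turn": [0,0,0],"fingers": 0.9},{"slide": [0,0,0],"turn": [0,0,0],"fingers": 0.9},{"slide": [0,0,-8],"turn": [0,0,0],"fingers": 0.9},{"slide": [0,0,-15],"turn": [0,0,0],"fingers": 0.9},{"slide": [0,0,-20],"turn": [0,0,0],"fingers": 0.9},{"slide": [0,0,-20],"turn": [0,0,0],"fingers": 0.9},{"slide": [0,0,-20],"turn": [0,0,0],"fingers": 0.9},{"slide": [0,0,-20],"turn": [0,0,0],"fingers": 0.9},{"slide": [0,0,0],"turn": [0,0,0],"fingers": 0.9}])

```text
clock: 10.53
position: [0.648, 0.1164, 0.2682]
eef_rot: [0.002, 0.708, 0.706, 0.002]
ft_force: [0.9, -0.1, -0.1]
grip_width: 0.0767
grasp_force: 0.0
```

Run:
```python
from h import *
im=cams.get_image("side"); w=cams.get_image("wrist")
A=cv2.resize(im[130:290,230:350],None,fx=3,fy=3,interpolation=cv2.INTER_CUBIC)
B=w[0:400,200:520]
B=cv2.copyMakeBorder(B,0,A.shape[0]-B.shape[0],0,0,0)
cv2.imwrite("pics/s4.png",cv2.hconcat([A,B])[:,:,::-1])
```

```text
(no output)
```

View pics/s4.png

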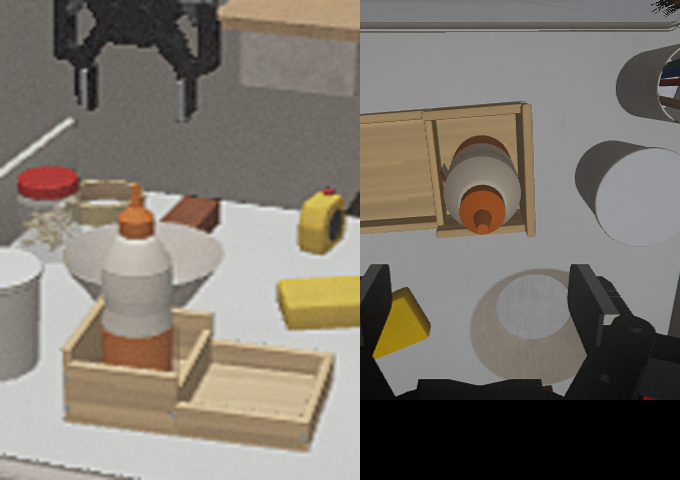

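The bottle stands upright in the rear bay, clear of the walls (base at about (137,365) in the crop), and the gripper is free. Moving over to the tape.

Emit:
play_rows(plan=[{"slide": [-12,-3,0],"turn": [0,0,0],"fingers": 0.9},{"slide": [-26,-5,0],"turn": [0,0,0],"fingers": 0.9},{"slide": [-26,-5,0],"turn": [0,0,0],"fingers": 0.9},{"slide": [-26,-5,0],"turn": [0,0,0],"fingers": 0.9},{"slide": [-26,-5,0],"turn": [0,0,0],"fingers": 0.9},{"slide": [-26,-5,0],"turn": [0,0,0],"fingers": 0.9},{"slide": [-26,-5,0],"turn": [0,0,0],"fingers": 0.9},{"slide": [-26,-5,0],"turn": [0,0,0],"fingers": 1},{"slide": [-26,-5,0],"turn": [0,0,0],"fingers": 1},{"slide": [-26,-5,0],"turn": [0,0,0],"fingers": 1},{"slide": [-26,-5,0],"turn": [0,0,0],"fingers": 1},{"slide": [-26,-5,10],"turn": [0,0,0],"fingers": 1},{"slide": [-26,-5,10],"turn": [0,0,0],"fingers": 1},{"slide": [-26,-5,10],"turn": [0,0,0],"fingers": 1},{"slide": [-20,-4,10],"turn": [0,0,0],"fingers": 1},{"slide": [-10,-2,10],"turn": [0,0,0],"fingers": 1},{"slide": [0,0,0],"turn": [0,0,0],"fingers": 1},{"slide": [0,0,0],"turn": [0,0,0],"fingers": 1}])

```text
clock: 12.13
position: [0.5712, -0.2639, 0.2125]
eef_rot: [-0.001, 0.708, 0.706, -0.0]
ft_force: [-0.3, 0.6, -0.1]
grip_width: 0.0853
grasp_force: 0.0
```

Run:
```python
from h import *
cams.get_image("wrist"); s=r.state()
c=cams.get_calibration("wrist"); im=cams.get_image("wrist"); cv2.imwrite("pics/w5.png",im[:,:,::-1]); np.save("w5.npy",c,allow_pickle=True)
print(s["position"],s["eef_rot"],s["clock"]); print(proj([.576,-.262,.066],c),proj([.576,-.262,0],c))
```

```text
[ 0.57196052 -0.26303369  0.21325827] [-4.19289851e-04  7.07500841e-01  7.06712324e-01  2.73726844e-04] 12.1833
[[323.96246265 187.72992248]] [[323.19338768 170.29137914]]
```

View pics/w5.png

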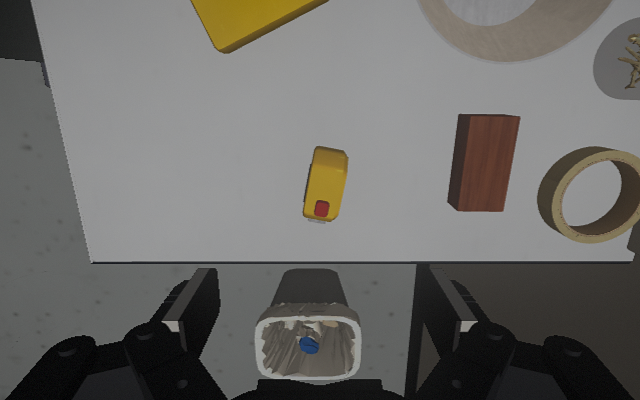

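The tape appears at (326,184), with side edges (348,155)→(339,219) on the right and (313,152)→(304,213) on the left. The offcut at (483,163) is well clear.

Run:
```python
from h import *
c=np.load("w5.npy",allow_pickle=True).item()
E=[[ray(u,c,.062)[:2] for u in e] for e in(((348,155),(339,219)),((313,152),(304,213)))]
for a,b in E: print(a,b,"yaw of x axis",np.arctan2(*(a-b)[::-1])-np.pi/2)
print("mid",np.mean(E,axis=(0,1)), "tape y ends",ray((331,148),c,.05),ray((320,219),c,.05))
print("tcp->img", proj([[.578,-.262,.066]],c))
```

```text
[ 0.59583356 -0.23505978] [ 0.58933129 -0.29157784] yaw of x axis -0.11454404194092538
[ 0.56691244 -0.23254579] [ 0.55871494 -0.28597001] yaw of x axis -0.15225411657596521
mid [ 0.57769806 -0.26128835] tape y ends [ 0.58211532 -0.23119197  0.05      ] [ 0.57267939 -0.29611533  0.05      ]
tcp->img [[326.34382291 187.72834336]]
```

Emit:
play_rows(plan=[{"slide": [0,6,0],"turn": [0,0,0.065],"fingers": 1},{"slide": [0,0,0],"turn": [0,0,0.065],"fingers": 1},{"slide": [0,0,20],"turn": [0,0,0],"fingers": 1},{"slide": [0,0,20],"turn": [0,0,0],"fingers": 1},{"slide": [0,0,20],"turn": [0,0,0],"fingers": 1},{"slide": [0,0,20],"turn": [0,0,0],"fingers": 1},{"slide": [0,0,10],"turn": [0,0,0],"fingers": 1},{"slide": [0,0,0],"turn": [0,0,0],"fingers": 1},{"slide": [0,0,0],"turn": [0,0,0],"fingers": 1}])

```text
clock: 12.98
position: [0.5783, -0.2634, 0.1239]
eef_rot: [-0.0, 0.752, 0.659, 0.0]
ft_force: [-0.3, 0.5, 0.4]
grip_width: 0.0854
grasp_force: 0.0
```

Emit:
play_rows(plan=[{"slide": [0,0,18],"turn": [0,0,0],"fingers": 1},{"slide": [0,0,20],"turn": [0,0,0],"fingers": 1},{"slide": [0,0,20],"turn": [0,0,0],"fingers": 1},{"slide": [0,0,18],"turn": [0,0,0],"fingers": 1},{"slide": [0,0,14],"turn": [0,0,0],"fingers": 1},{"slide": [0,0,6],"turn": [0,0,0],"fingers": 1},{"slide": [0,0,0],"turn": [0,0,0],"fingers": 0.6},{"slide": [0,0,0],"turn": [0,0,0],"fingers": 0.5},{"slide": [0,0,0],"turn": [0,0,0],"fingers": 0.45},{"slide": [0,0,0],"turn": [0,0,0],"fingers": 0.42},{"slide": [0,0,0],"turn": [0,0,0],"fingers": 0},{"slide": [0,0,0],"turn": [0,0,0],"fingers": 0},{"slide": [0,0,0],"turn": [0,0,0],"fingers": 0},{"slide": [0,0,0],"turn": [0,0,0],"fingers": 0},{"slide": [0,0,0],"turn": [0,0,0],"fingers": 0}], squeeze=50)

```text
clock: 14.23
position: [0.5783, -0.2646, 0.0285]
eef_rot: [0.001, 0.752, 0.659, 0.0]
ft_force: [-1.6, 1.3, 6.9]
grip_width: 0.0317
grasp_force: 47.8
```

Emit:
play_rows(plan=[{"slide": [0,0,-4],"turn": [0,0,0],"fingers": 0},{"slide": [0,0,-10],"turn": [0,0,0],"fingers": 0},{"slide": [0,0,-16],"turn": [0,0,0],"fingers": 0},{"slide": [0,0,-18],"turn": [0,0,0],"fingers": 0},{"slide": [0,0,-16],"turn": [0,0,0],"fingers": 0},{"slide": [0,0,-12],"turn": [0,0,0],"fingers": 0},{"slide": [0,0,-4],"turn": [0,0,0],"fingers": 0},{"slide": [0,0,0],"turn": [0,0,-0.05],"fingers": 0},{"slide": [0,0,0],"turn": [0,0,-0.055],"fingers": 0},{"slide": [0,0,0],"turn": [0,0,-0.055],"fingers": 0},{"slide": [0,0,0],"turn": [0,0,-0.05],"fingers": 0},{"slide": [0,0,0],"turn": [0,0,0],"fingers": 0},{"slide": [0,0,0],"turn": [0,0,0],"fingers": 0}])

```text
clock: 15.32
position: [0.5775, -0.2643, 0.107]
eef_rot: [-0.0, 0.68, 0.734, -0.0]
ft_force: [-0.2, 0.6, -2.3]
grip_width: 0.0316
grasp_force: 48.7
```

Emit:
play_rows(plan=[{"slide": [10,-1,0],"turn": [0,0,0],"fingers": 0},{"slide": [18,-1,0],"turn": [0,0,0],"fingers": 0},{"slide": [24,-1,0],"turn": [0,0,0],"fingers": 0},{"slide": [24,-1,0],"turn": [0,0,0],"fingers": 0},{"slide": [24,-1,0],"turn": [0,0,0],"fingers": 0},{"slide": [24,-1,0],"turn": [0,0,0],"fingers": 0},{"slide": [24,-1,0],"turn": [0,0,0],"fingers": 0},{"slide": [24,-1,0],"turn": [0,0,0],"fingers": 0},{"slide": [24,-1,0],"turn": [0,0,0],"fingers": 0},{"slide": [24,-1,0],"turn": [0,0,0],"fingers": 0},{"slide": [24,-1,0],"turn": [0,0,0],"fingers": 0},{"slide": [24,-1,0],"turn": [0,0,0],"fingers": 0},{"slide": [24,-1,0],"turn": [0,0,0],"fingers": 0},{"slide": [24,-1,0],"turn": [0,0,0],"fingers": 0},{"slide": [24,0,0],"turn": [0,0,0],"fingers": 0},{"slide": [18,0,0],"turn": [0,0,0],"fingers": 0},{"slide": [10,0,0],"turn": [0,0,0],"fingers": 0},{"slide": [4,0,0],"turn": [0,0,0],"fingers": 0},{"slide": [0,0,0],"turn": [0,0,0],"fingers": 0},{"slide": [0,0,0],"turn": [0,0,0],"fingers": 0}])

```text
clock: 16.98
position: [0.5348, 0.1046, 0.1072]
eef_rot: [0.0, 0.679, 0.734, -0.0]
ft_force: [0.2, -1.0, -2.7]
grip_width: 0.032
grasp_force: 48.7
```

Run:
```python
from h import *
im=cams.get_image("side"); w=cams.get_image("wrist"); print(r.state()["position"])
A=cv2.resize(im[130:290,230:350],None,fx=3,fy=3,interpolation=cv2.INTER_CUBIC)
B=w[0:400,170:570]
B=cv2.copyMakeBorder(B,0,A.shape[0]-B.shape[0],0,0,0)
cv2.imwrite("pics/s6.png",cv2.hconcat([A,B])[:,:,::-1])
```

```text
[0.5349794  0.10415198 0.10721856]
```

View pics/s6.png

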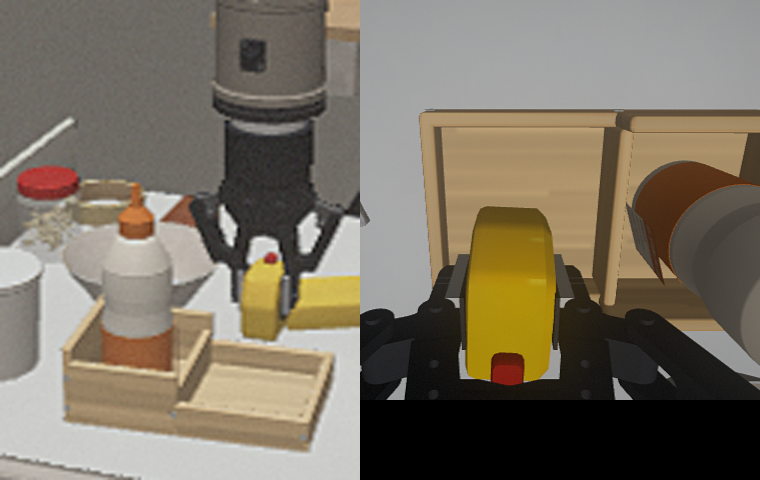

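The tape hangs centred over the front bay. The gripper knuckles look wide, though: crop (190,205) to (352,210) on the side next to the bottle. I'll check that clearance before lowering.

Run:
```python
from h import *
c=cams.get_calibration("side")
M=cv2.Rodrigues(c["rvec"])[0]; o=-M.T@np.ravel(c["tvec"])
for u,v in((190,205),(352,210),(213,255),(232,300),(292,285)):
    d=M.T@np.linalg.solve(c["intrinsics"],[(u+.5)/3-.5+230,(v+.5)/3-.5+130,1]); print(u,v,(o+d*(.104-o[1])/d[1]).round(3))
print(r.state()["q"].round(2))
```

```text
190 205 [0.606 0.104 0.189]
352 210 [0.462 0.104 0.204]
213 255 [0.585 0.104 0.145]
232 300 [0.567 0.104 0.104]
292 285 [0.512 0.104 0.127]
[ 0.17  0.44 -0.59  1.98  0.33  0.81 -0.53]
```

The knuckles would come within about 4 mm of the bottle. I'll turn the tape a quarter turn so that the fingers close along the caddy's y and the hook faces front.

Emit:
play_rows(plan=[{"slide": [0,0,0],"turn": [0,0,0.065],"fingers": 0},{"slide": [0,0,0],"turn": [0,0,0.11],"fingers": 0},{"slide": [0,0,0],"turn": [0,0,0.11],"fingers": 0},{"slide": [0,0,0],"turn": [0,0,0.11],"fingers": 0},{"slide": [0,0,0],"turn": [0,0,0.11],"fingers": 0},{"slide": [0,0,0],"turn": [0,0,0.11],"fingers": 0},{"slide": [0,0,0],"turn": [0,0,0.11],"fingers": 0},{"slide": [0,0,0],"turn": [0,0,0.11],"fingers": 0},{"slide": [0,0,0],"turn": [0,0,0.11],"fingers": 0},{"slide": [0,0,0],"turn": [0,0,0.11],"fingers": 0},{"slide": [0,0,0],"turn": [0,0,0.11],"fingers": 0},{"slide": [0,0,0],"turn": [0,0,0.11],"fingers": 0},{"slide": [0,0,0],"turn": [0,0,0.11],"fingers": 0},{"slide": [0,0,0],"turn": [0,0,0.11],"fingers": 0},{"slide": [0,0,0],"turn": [0,0,0.075],"fingers": 0},{"slide": [0,0,0],"turn": [0,0,0],"fingers": 0},{"slide": [0,0,0],"turn": [0,0,0],"fingers": 0}])

```text
clock: 18.5
position: [0.535, 0.1048, 0.1074]
eef_rot: [0.0, 0.999, 0.04, 0.0]
ft_force: [-0.9, 0.4, -1.7]
grip_width: 0.0318
grasp_force: 48.7
```

Emit:
play_rows(plan=[{"slide": [6,-1,0],"turn": [0,0,0],"fingers": 0},{"slide": [5,0,0],"turn": [0,0,0],"fingers": 0},{"slide": [0,0,6],"turn": [0,0,0],"fingers": 0},{"slide": [0,0,12],"turn": [0,0,0],"fingers": 0},{"slide": [0,0,14],"turn": [0,0,0],"fingers": 0},{"slide": [0,0,12],"turn": [0,0,0],"fingers": 0},{"slide": [0,0,10],"turn": [0,0,0],"fingers": 0},{"slide": [0,0,6],"turn": [0,0,0],"fingers": 0},{"slide": [0,0,3],"turn": [0,0,0],"fingers": 0},{"slide": [0,0,0],"turn": [0,0,0],"fingers": 0},{"slide": [0,0,0],"turn": [0,0,0],"fingers": 0}])

```text
clock: 19.42
position: [0.5459, 0.1075, 0.0445]
eef_rot: [-0.0, 0.999, 0.039, 0.0]
ft_force: [-0.3, 0.7, -1.8]
grip_width: 0.032
grasp_force: 48.7
```

Emit:
play_rows(plan=[{"slide": [0,0,3],"turn": [0,0,0],"fingers": 0},{"slide": [0,0,2],"turn": [0,0,0],"fingers": 0},{"slide": [0,0,1],"turn": [0,0,0],"fingers": 0},{"slide": [0,0,1],"turn": [0,0,0],"fingers": 0},{"slide": [0,0,0],"turn": [0,0,0],"fingers": 0},{"slide": [0,0,0],"turn": [0,0,0],"fingers": 0}])

```text
clock: 19.92
position: [0.5459, 0.1074, 0.0376]
eef_rot: [-0.0, 0.999, 0.039, 0.0]
ft_force: [-0.9, -0.8, 2.6]
grip_width: 0.0319
grasp_force: 49.1
```

Emit:
play_rows(plan=[{"slide": [0,0,0.5],"turn": [0,0,0],"fingers": 0},{"slide": [0,0,0],"turn": [0,0,0],"fingers": 0},{"slide": [0,0,0],"turn": [0,0,0],"fingers": 0.42},{"slide": [0,0,0],"turn": [0,0,0],"fingers": 0.5},{"slide": [0,0,0],"turn": [0,0,0],"fingers": 0.6},{"slide": [0,0,0],"turn": [0,0,0],"fingers": 0.6},{"slide": [0,0,0],"turn": [0,0,0],"fingers": 0.6},{"slide": [0,0,-6],"turn": [0,0,0],"fingers": 0.6},{"slide": [0,0,-12],"turn": [0,0,0],"fingers": 0.6},{"slide": [0,0,-20],"turn": [0,0,0],"fingers": 0.6},{"slide": [0,0,-22],"turn": [0,0,0],"fingers": 0.6},{"slide": [0,0,-22],"turn": [0,0,0],"fingers": 0.6},{"slide": [0,0,-22],"turn": [0,0,0],"fingers": 0.6},{"slide": [0,0,-22],"turn": [0,0,0],"fingers": 0.6},{"slide": [0,0,-22],"turn": [0,0,0],"fingers": 0.6},{"slide": [0,0,-22],"turn": [0,0,0],"fingers": 0.6},{"slide": [0,0,-22],"turn": [0,0,0],"fingers": 0.6},{"slide": [0,0,0],"turn": [0,0,0],"fingers": 0.6},{"slide": [0,0,0],"turn": [0,0,0],"fingers": 0.6}])

```text
clock: 21.5
position: [0.5463, 0.1076, 0.231]
eef_rot: [-0.0, 0.999, 0.039, 0.002]
ft_force: [-1.1, 0.0, -1.0]
grip_width: 0.0511
grasp_force: 0.0
```

Run:
```python
from h import *
im=cams.get_image("side"); w=cams.get_image("wrist"); s=r.state(); print(s["position"],s["clock"],s["ft_force"])
A=cv2.resize(im[150:290,230:390],None,fx=3,fy=3,interpolation=cv2.INTER_CUBIC)
B=w[0:400,170:490]
B=cv2.copyMakeBorder(B,0,A.shape[0]-B.shape[0],0,0,0)
cv2.imwrite("pics/s7.png",cv2.hconcat([A,B])[:,:,::-1])
```

```text
[0.54541809 0.10726924 0.2289988 ] 21.6 [ 0.14829642  1.27495733 -0.67430381]
```

View pics/s7.png

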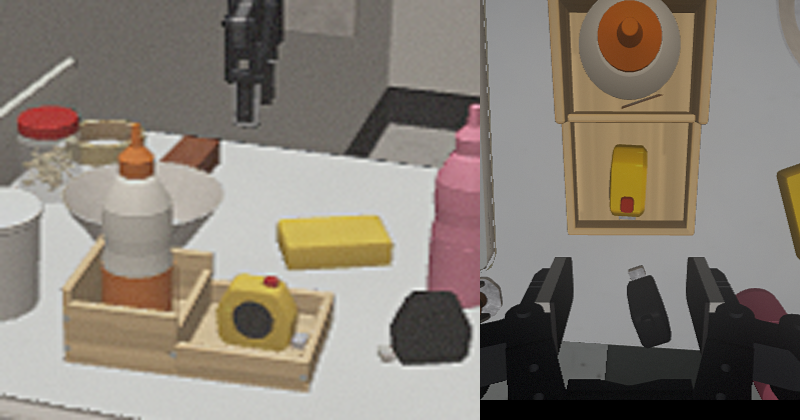

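The bottle stands in the rear bay, and the tape stands upright in the front bay at about (255,315), clear of the walls and divider. The gripper is free above, so I'll hand in.

```bash
python3 -c "
from cell import r
print(r.job_done())"
```

```text
the job is handed in; nothing more can be done
None
```

The job is handed in at 21.6 s: the glue bottle was set in the rear bay and released first, then the tape measure in the front bay; both stood upright in the last picture, and the arm never went near the plane or the offcut.

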